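Cure two resin fills on a lute bowl with a UV lamp

TASK

Two gaps in the inlay bands of the upturned lute bowl are filled with wet orange resin: take the UV curing lamp out of its dock, first aim it squarely at the fill on the sloping flank (or it will run), centred on it and lined up with it lengthwise about 15 mm off, and hold it still for at least two seconds. Then bring it over the fill at the crown and finish there, still holding it in the gripper: level, centred, lined up lengthwise and still, about 15 mm above the resin. Neither lamp nor gripper may touch the bowl or its board, and everything else on the bench stays where it is.

Things in the scene. Friction and masses are not known exactly. Their poses are not given: they have to be found in the camera images.
- lamp: Cordless T-shaped UV lamp, 0.24 kg, upright in its dock, window down; lights while gripped. Head 34 (x) by 84 (y) by 24 mm high, fins above it to z = 38 mm, then an upright white handle 28 (x) by 34 (y) mm from z = 38 to 140 mm, gripped from above. Origin: centre of the light window (22 by 66 mm) on the flat underside; z up the handle, away from the light; y along the head, both ends alike.
- dock: Fixed black charging dock, 75 (x) by 130 (y) by 32 mm high, left or right of the robot's middle. The lamp's head stands in its pocket (41 by 91 mm, 18 mm deep, floor 14 mm above the bench): lift the lamp straight up. Origin: centre of its underside, y along its length.
- bowl: Upturned bowl of light and dark ribs, fixed on a plywood board 260 (x) by 340 (y) mm, top at z = 38 mm. Origin: centre of the board's underside, on the bench. Half a round pear about an axis along y at z = 42 mm: largest radius 105 mm at y = -20 mm, rounded tail at y = -145 mm, radius 36 mm at the neck end, y = +135 mm. Black and white inlay bands run along y.
- clamp_top (a point): Top of the red upright handle (17 mm thick) of the steel toggle clamp that stands on the bowl's board at the neck end, 170 mm above the bench; its arm reaches over to the dark neck block, 76 mm high.
- crown_fill: The wet orange resin fill on top of the bowl, 14 (x) by 50 (y) mm, in the middle inlay band. Origin: centre of its surface; y along the band, z straight up out of the surface. It belongs to the bowl and does not move.
- flank_fill: The wet orange resin fill on the bowl's flank that faces the robot, 14 (x) by 50 (y) mm, in the inlay band 38 degrees down from the crown. Origin: centre of its surface; y along the band (parallel to the bowl's y), z square out of the surface, so 38 degrees (0.66 rad) off vertical towards the bowl's -x. It belongs to the bowl and does not move.
- gouge_rack: Bystander: loose beech block 170 (x) by 60 by 50 mm, 1.4 kg, with four gouges standing in it in a row, handles up, 182 mm high; it stands between the dock and the bowl. Origin: centre of its underside.
- glue_bottle: Bystander: white squeeze bottle, 36 by 58 mm, 183 mm high to the tip of its nozzle, with a red and yellow label. Origin: centre of its underside.
- resin_bottle: Bystander: small amber bottle, 36 mm across, 75 mm high, beside the dock. Origin: centre of its underside.
- brush_jar: Bystander: blue jar, 68 mm across and 85 mm high, with three brushes standing up to 197 mm, beside the dock. Origin: centre of its underside.
- plane: Bystander: small brass plane, 120 by 40 mm, 48 mm high. Origin: centre of its underside.
Things that resemble listed ones, but are neither listed nor needed, are in the scene too. Leave any pink look-alike of the lamp alone.

How it is judged (in metres and radians):
On the way:
1. the gripped lamp is aimed at the flank fill, 5 to 27 mm off, centred within 10 mm across and 12 mm along, within 0.2 rad of square and lined up, still (under 30 mm/s), for two seconds (1.8 counts) (x of lamp in the frame of flank_fill between -0.01 and 0.01 m and y of lamp in the frame of flank_fill between -0.012 and 0.012 m and z of lamp in the frame of flank_fill between 0.005 and 0.027 m and angle between the z axis of lamp and the z axis of flank_fill, either way round below 0.2 rad and angle between the y axis of lamp and the y axis of flank_fill, either way round below 0.2 rad and linear speed of lamp below 0.03 m/s and contact force between the fingers and lamp above 1 N), for 1.8 s.
At the end, for the whole second after the job is handed in: The lamp is gripped and still with its window 5 to 25 mm above the crown fill, centred within 8 mm across and 10 mm along, within 0.12 rad of level and 0.14 rad of the fill's length, touching nothing but the fingers (x of lamp in the frame of crown_fill between -0.008 and 0.008 m and y of lamp in the frame of crown_fill between -0.01 and 0.01 m and z of lamp in the frame of crown_fill between 0.005 and 0.025 m and angle between lamp's own z axis and vertical below 0.12 rad and angle between the y axis of lamp and the y axis of crown_fill, either way round below 0.14 rad and linear speed of lamp below 0.02 m/s and angular speed of lamp below 0.1 rad/s and contact force between the fingers and lamp above 1 N and contact force between lamp and bowl below 0.1 N); the arm keeps its last pose, push and grip.
It fails at once if the lamp, the gripper or the arm touches the bowl, its board or its clamp (contact force between any of lamp, the arm, the fingers and bowl above 0.3 N).
It fails at once if a bystander (rack, bottles, jar or plane) is moved more than 15 mm (distance of any of gouge_rack, glue_bottle, resin_bottle, brush_jar, plane from where it was at the start of the episode above 0.015 m).
It also fails if it takes over 64 s, if anything falls off the work surface, if the arm or the gripper's body presses on something with over 40 N, if the wrist force passes 120 N, or if a joint passes its speed limit or range.

ROBOT

A 6-joint arm with a two-finger parallel gripper is mounted at the origin on the work surface. World frame = base frame: x ahead of the robot, y to its left, z up, the work surface at z = 0. Lengths are in m, angles in degrees, forces in N, time in s.
With the tool pointing down it reaches from about 0.4 to 0.825 m from the base axis. Payload 7 kg.
Tool frame: the origin (TCP) lies between the finger pads; the fingertips stand 22 mm ahead of it and the grasp point (between the pads) lies 3 mm ahead of it; z points along the fingers, y is the line along which they close (so a half turn about z gives the same grasp; the last joint's range is limited). The gripper opens to 88 mm and grips with 3 to 60 N. Pads are 19 mm wide; open, the fingers measure 130 mm over their backs; the gripper's body (78 mm by 193 mm) begins 47 mm behind the grasp point.
Start: joints at [-48.524, 20.546, 0.682, 0, -70.136, -16.507], TCP at [0.285, -0.612, 0.249] pointing down, gripper open.
Joint ranges: [-176.03, 176.03], [-82.01, 121.73], [-58.28, 71.71], [-173.87, 95.51], [-174.79, -0.11], [-173.66, 173.66]. Speed limits (degrees/s): [136.94, 136.94, 172.46, 180, 180, 180].

INTERFACE

Orientations are given as [roll, pitch, yaw] about the fixed x, y, z axes, in that order (R = Rz(yaw) Ry(pitch) Rx(roll)).
In Python, from plant import r, vision gives the robot as it stands.
- The arm moves only by the shell command python3 -m pendant 'ROWS' [FORCE]. ROWS is JSON, a list that holds one entry, the list of rows, each a list of 7 numbers: the shift along the tool's x, y, z scaled (see below), then the turn, a rotation vector about the tool's x, y, z scaled (see below), then the opening, from -1 (shut) to 1 (fully open). In form: [[[x, y, z, wx, wy, wz, fingers], ...]]. A call has exactly 8 rows; each row shifts and turns the commanded pose from where the row before left it, along the tool's axes as they then stand; what a row does not reach is not made up. The controller multiplies each number of a shift by 20 mm and each number of a turn by 4 degrees. A row lasts 1/10 s, in which the tool goes at most 50 mm and 8.59 degrees, less where a joint would pass 70% of its speed; a pose out of reach is approached as far as the arm can. A call with a number of a shift or a turn outside -1 to 1 is refused whole. A call with a gripper value outside its range is refused whole. The fingers move at their own pace and stop on an object; FORCE is the grip in N (left out, the last holds). Time passes only in rows, so rows that do not move let the fingers close, or fill a call up. It gives the time, the measured TCP pose, the force, the opening and the grip force at its end, in the units of the state.
- r.get_state(): the state, without advancing time (a new reading comes with each control period).
- vision.capture(name): name is "side" or "top" or "wrist"; returns a dict with "frame" (480x640x3 uint8, blue, green, red), "depth" (480x640 float32, m along the optical axis (not along the pixel's ray), 0 where there is no reading), "camera_matrix" (3x3 intrinsics, pixels), "extrinsics" (4x4, takes a point from world to camera coordinates); the wrist camera has in their place "hand_eye" (4x4, takes a point from camera to tool coordinates, whose origin is the TCP and whose axes are the flange's). Camera axes: x right, y up, looking along -z (the intrinsics and any distortion apply to the point x, -y, -z); pixel columns grow to the right and rows downward; lengths in m; the calibration is good to about 2 mm. A picture is of the moment at which its call begins: read the wrist's pose just before it.
- r.close_job(): hands the job in; it is judged then, once.
The state is a dict: "time_s": time; "joints": joint angles; "qd": joint speeds; "joint_torque": joint torques, N m; "tcp_pos": TCP position; "eef_rot": TCP orientation; "contact_force": force on the tool from outside, world axes, zero at the start; "moment": the same for the moment, N m; "gripper_width": finger opening in m; "gripper_force": force on a finger pad.
Only numpy, scipy, OpenCV 4.12 (cv2) and the standard library are available. Lean on these libraries where they do the work, as an engineer would, in place of code of your own. Each camera call takes 0.05 s, during which the arm holds its last target. There are 200 camera calls.

## Working session

There is one attempt and no reset: what is moved stays moved. The work goes in short steps, Python scripts to look and compute and a shell command to move; the robot and the scene stay as the last step left them, time stands still between calls to the robot, and variables do not carry over. Pictures are saved under pics/ and viewed, at most 10 in all, crops included, and the job is handed in when it is done.

```bash
mkdir -p pics; ls; cat > h.py <<'E'
import numpy as np, cv2
from plant import r, vision
from scipy.spatial.transform import Rotation as R
def T_tool(s):
    T=np.eye(4);T[:3,3]=s["tcp_pos"];T[:3,:3]=R.from_euler('xyz',s["eef_rot"],degrees=True).as_matrix();return T
def cap(n):
    s=r.get_state();c=vision.capture(n)
    c["c2w"]=T_tool(s)@np.array(c["hand_eye"]) if n=="wrist" else np.linalg.inv(np.array(c["extrinsics"]))
    return c
def rays(c,uv):
    uv=np.atleast_2d(uv).astype(float);K=np.array(c["camera_matrix"])
    d=np.c_[(uv[:,0]-K[0,2])/K[0,0],-(uv[:,1]-K[1,2])/K[1,1],-np.ones(len(uv))]
    return c["c2w"][:3,3],d@c["c2w"][:3,:3].T
def onplane(c,uv,z):
    o,d=rays(c,uv);return o+d*((z-o[2])/d[:,2])[:,None]
def pts(c):
    v,u=np.mgrid[:480,:640];o,d=rays(c,np.c_[u.ravel(),v.ravel()])
    p=(o+d*c["depth"].ravel()[:,None]).reshape(480,640,3);p[c["depth"]==0]=np.nan;return p
E
python3 - <<'E'
from h import *
s=r.get_state();print(s)
for n in("top","side"):
    c=cap(n);print({k:(np.round(v,3).tolist() if np.size(v)<20 else np.shape(v)) for k,v in c.items()})
    cv2.imwrite(f"pics/{n}0.png",c["frame"]); np.save(f"{n}0.npy",c,allow_pickle=True)
E
```

```text
pics
{'time_s': 0.0, 'joints': array([-4.85234011e+01,  2.05895799e+01,  6.34047970e-01, -2.14240136e-02,
       -7.01357564e+01, -1.65074124e+01]), 'qd': array([ 0.01188169, -0.08669811, -0.05339329, -0.00825651,  0.05111472,
       -0.06691619]), 'joint_torque': array([-1.94136970e-03, -5.82721639e+01,  2.93046427e+01,  6.99693784e+00,
        6.68291192e-03, -1.76779972e-04]), 'tcp_pos': array([ 0.28473605, -0.61150217,  0.24764158]), 'eef_rot': array([ 1.79906751e+02, -6.63130620e-03, -1.55038104e+02]), 'contact_force': array([ 0.21937876, -0.48110695, -0.11759993]), 'moment': array([ 0.01072844, -0.04232162, -0.04352397]), 'gripper_force': 0.0, 'gripper_width': 0.08752597514807314}
{'frame': (480, 640, 3), 'depth': (480, 640), 'camera_matrix': [[558.853, 0.0, 326.494], [0.0, 558.853, 240.977], [0.0, 0.0, 1.0]], 'extrinsics': [[-0.02, -1.0, -0.004, 0.014], [0.999, -0.02, 0.047, -0.535], [-0.047, -0.003, 0.999, -1.565], [0.0, 0.0, 0.0, 1.0]], 'c2w': [[-0.02, 0.999, -0.047, 0.461], [-1.0, -0.02, -0.003, -0.002], [-0.004, 0.047, 0.999, 1.589], [0.0, 0.0, 0.0, 1.0]]}
{'frame': (480, 640, 3), 'depth': (480, 640), 'camera_matrix': [[489.076, 0.0, 315.559], [0.0, 489.076, 240.1], [0.0, 0.0, 1.0]], 'extrinsics': [[-0.915, -0.404, -0.0, 0.489], [0.257, -0.582, 0.771, -0.222], [-0.312, 0.706, 0.636, -1.145], [0.0, 0.0, 0.0, 1.0]], 'c2w': [[-0.915, 0.257, -0.312, 0.147], [-0.404, -0.582, 0.706, 0.877], [-0.0, 0.771, 0.636, 0.9], [0.0, 0.0, 0.0, 1.0]]}
```

View pics/top0.png

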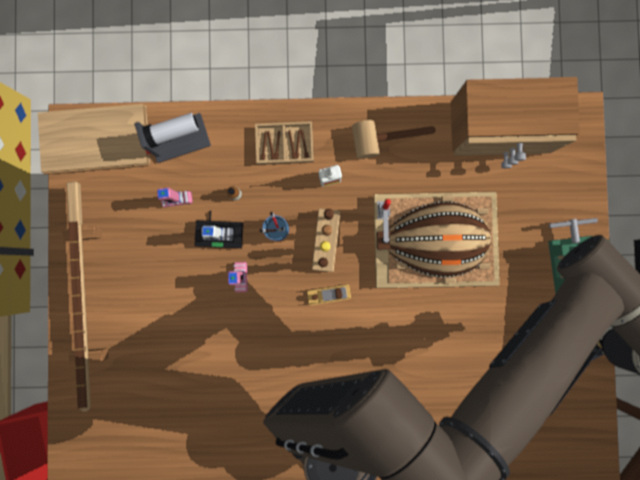

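View pics/side0.png

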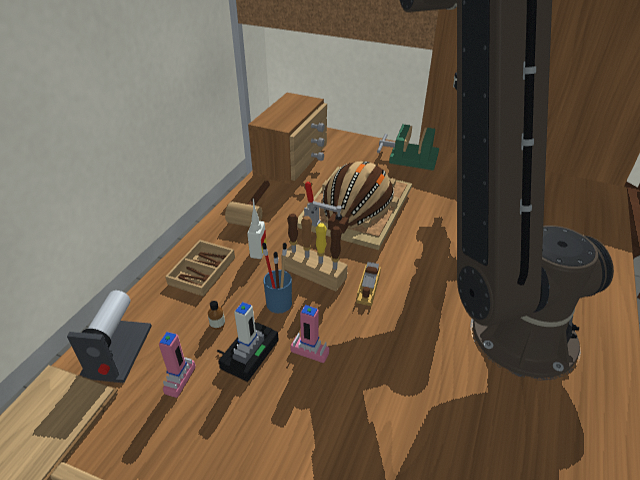

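The top view shows the lamp in its dock at about (218,235). The bowl is at (437,240) with its fills at (453,238) and (453,262), the clamp at (387,205), the rack at (326,240) and the jar at (275,228). The side view shows the white lamp at (243,325) between two pink look-alikes.

```bash
cat >> h.py <<'E'
def tri(a,b):
    (o1,d1),(o2,d2)=a,b;d1=d1[0];d2=d2[0];A=np.c_[d1,-d2];t=np.linalg.lstsq(A,o2-o1,rcond=None)[0]
    p,q=o1+d1*t[0],o2+d2*t[1];return (p+q)/2,np.linalg.norm(p-q)
def blobs(m,amin=8):
    n,l,st,ce=cv2.connectedComponentsWithStats(m.astype(np.uint8)*255);return [(ce[i],st[i],l==i) for i in range(1,n) if st[i,4]>=amin]
def orange(c):
    h=cv2.cvtColor(c["frame"],cv2.COLOR_BGR2HSV);return (h[...,0]>5)&(h[...,0]<17)&(h[...,1]>205)&(h[...,2]>200)
E
python3 - <<'E'
from h import *
C={n:np.load(n+"0.npy",allow_pickle=True).item() for n in("top","side")}
for n,c in C.items():
    P=pts(c)
    for ce,st,m in blobs(orange(c)):
        print(n,"orange",ce.round(1),st,np.nanmedian(P[m],0).round(4),np.ptp(P[m],axis=0).round(3))
    h=cv2.cvtColor(c["frame"],cv2.COLOR_BGR2HSV)
    z=P[...,2]
    # lamp & surrounding heights
    reg=(P[...,1]>.1)&(P[...,1]<.45)&(P[...,0]>.4)&(P[...,0]<.72)&(z>.02)
    for ce,st,m in blobs(reg,40):print(n,"obj",ce.round(1),st,np.nanmin(P[m],0).round(3),np.nanmax(P[m],0).round(3))
    w=reg&(h[...,1]<60)&(h[...,2]>190)&(z>.05)
    for ce,st,m in blobs(w):print(n,"white",ce.round(1),st,np.nanmedian(P[m],0).round(4))
    b=reg&(h[...,0]>95)&(h[...,0]<130)&(h[...,1]>120)&(z>.1)
    for ce,st,m in blobs(b,5):print(n,"blue",ce.round(1),st,np.nanmedian(P[m],0).round(4))
c=C["top"]
cv2.imwrite("pics/c1.png",np.hstack([cv2.resize(c["frame"][160:310,140:280],None,fx=3,fy=3,interpolation=2),cv2.resize(C["side"]["frame"][280:400,190:300],(400,450),interpolation=2)]))
E
```

```text
top obj [173.  195.8] [157 187  35  19 427] [0.645 0.383 0.02 ] [0.684 0.447 0.148]
top obj [233.4 192.1] [227 186  14  14 151] [0.657 0.243 0.022] [0.693 0.276 0.083]
top obj [273.1 225.5] [259 211  30  29 281] [0.539 0.108 0.02 ] [0.605 0.174 0.202]
top obj [217.8 233.1] [ 194  219   49   29 1190] [0.522 0.239 0.02 ] [0.603 0.373 0.162]
top obj [238.1 276.3] [228 262  19  29 409] [0.402 0.229 0.02 ] [0.48  0.264 0.149]
top white [217.2 231.7] [213 227  11  10  77] [0.5603 0.2912 0.1185]
top blue [162.5 192.9] [158 189  10   8  65] [0.6622 0.4268 0.1428]
top blue [207.2 230.6] [202 227  11   8  73] [0.5601 0.3086 0.1562]
top blue [232.3 277.7] [229 273   8  10  69] [0.4379 0.2487 0.1417]
side orange [360.  167.5] [357 164   8   8  22] [ 0.5335 -0.3261  0.1452] [0.011 0.046 0.006]
side orange [381.6 176.1] [380 175   4   3   9] [ 0.4694 -0.3372  0.1239] [0.009 0.014 0.006]
side obj [277.  281.4] [ 262  243   30   66 1175] [0.537 0.11  0.02 ] [0.606 0.18  0.195]
side obj [215.1 313.6] [208 301  16  24 290] [0.656 0.25  0.02 ] [0.691 0.283 0.076]
side obj [247.  342.1] [ 218  302   60   75 2126] [0.519 0.24  0.02 ] [0.603 0.376 0.158]
side obj [309.2 333. ] [291 305  37  52 984] [0.4   0.232 0.02 ] [0.48  0.268 0.144]
side obj [174.1 358.2] [ 159  332   36   54 1023] [0.645 0.387 0.02 ] [0.678 0.45  0.144]
side blue [264.4 245.4] [263 243   3   6   8] [0.5974 0.1447 0.1821]
side blue [242.8 307.9] [236 302  15  12  94] [0.5605 0.3111 0.1534]
side blue [308.9 310.3] [302 305  15  11  84] [0.4394 0.2497 0.1395]
side blue [167.6 338.3] [160 332  16  13 108] [0.6628 0.4292 0.1396]
```

View pics/c1.png

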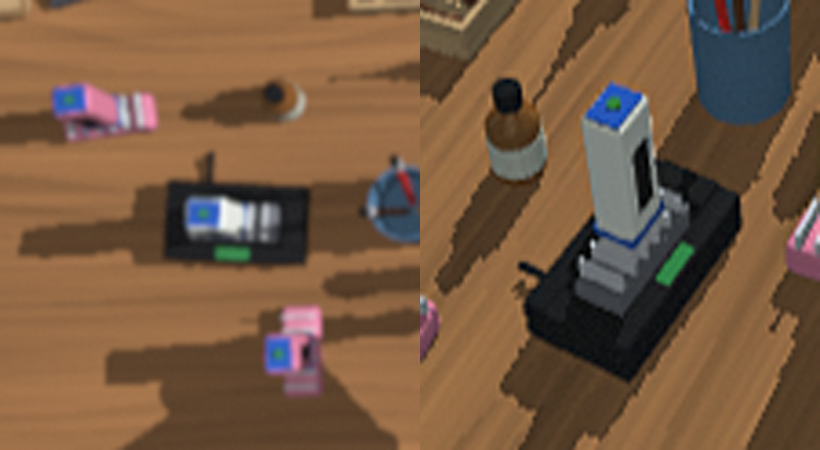

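Upscaled crop: the white lamp with its blue top stands in the dock, which lies almost exactly along y, and the jar and bottle are clear of it. Next I measure the lamp top, dock yaw, fills and band directions.

```bash
cat > fill.py <<'E'
from h import *
C={n:np.load(n+"0.npy",allow_pickle=True).item() for n in("top","side")}
S={}
for n,c in C.items():
    h=cv2.cvtColor(c["frame"],cv2.COLOR_BGR2HSV);P=pts(c);z=P[...,2]
    m=(h[...,0]<16)&(h[...,1]>190)&(h[...,2]>170)&(P[...,1]<-.25)&(P[...,1]>-.42)&(z>.09)
    S[n]=sorted([(b[0],np.nanmedian(P[b[2]],0),b[1]) for b in blobs(m)],key=lambda t:-t[1][0])
    for t in S[n]:print(n,t[0].round(1),t[1].round(4),t[2])
    b=(h[...,0]>95)&(h[...,0]<130)&(h[...,1]>120)&(abs(P[...,0]-.56)<.04)&(abs(P[...,1]-.31)<.04)&(z>.12)
    b=cv2.dilate(b.astype(np.uint8),np.ones((1,1)));S[n+"b"]=blobs(b,30)[0][0]
    d=(h[...,2]<75)&(abs(P[...,0]-.56)<.07)&(abs(P[...,1]-.31)<.11)&(z>.018)&(z<.045)
    if d.sum():q=P[d][:,:2].astype(np.float32);print(n,"dock",cv2.minAreaRect(q))
for i in range(2):
    print("tri fill",tri(rays(C["top"],S["top"][i][0]),rays(C["side"],S["side"][i][0])))
print("lamp top",tri(rays(C["top"],S["topb"]),rays(C["side"],S["sideb"])))
P=pts(C["top"]);z=P[...,2]
m=(P[...,1]<-.1)&(P[...,1]>-.52)&(P[...,0]>.35)&(P[...,0]<.75)&(z>.03)
for a,b in((.03,.046),(.06,.2)):
    q=P[m&(z>a)&(z<b)];print("bowl",cv2.minAreaRect(q[:,:2].astype(np.float32)),q[:,2].max())
# ridge of the bowl: circle fit per y slice
q=P[m&(z>.07)]
for y in(-.40,-.36,-.33,-.3,-.27,-.24):
    s=q[abs(q[:,1]-y)<.008];A=np.c_[2*s[:,0],np.ones(len(s))];B=s[:,0]**2+(s[:,2]-.042)**2
    x=np.linalg.lstsq(A,B,rcond=None)[0];print(y,x[0].round(4),np.sqrt(x[1]+x[0]**2).round(4))
E
python3 fill.py
```

```text
top [452.8 237.1] [ 0.532  -0.3232  0.1479] [444 236  18   3  46]
top [451.2 261.9] [ 0.468  -0.3223  0.1253] [443 260  18   4  52]
top dock ((0.5714250206947327, 0.3053600788116455), (0.13204266130924225, 0.09409186989068985), 86.4295883178711)
side [359.7 168. ] [ 0.5331 -0.3184  0.145 ] [356 164   9   9  36]
side [380.2 178.6] [ 0.4685 -0.3203  0.1241] [377 174   7  10  37]
side dock ((0.5608466863632202, 0.3074719309806824), (0.13402734696865082, 0.07762730866670609), 86.51729583740234)
tri fill (array([ 0.53315427, -0.3240689 ,  0.14215292]), np.float64(0.002351818032495495))
tri fill (array([ 0.46840225, -0.32248694,  0.12285191]), np.float64(0.00045606920976963534))
lamp top (array([0.56113822, 0.30927698, 0.15342514]), np.float64(0.00022525425320252146))
bowl ((0.5757981538772583, -0.32046669721603394), (0.37844666838645935, 0.3454410433769226), 89.96916198730469) 0.045976198390835776
bowl ((0.5575417280197144, -0.34619244933128357), (0.2722302973270416, 0.43262240290641785), 18.44192123413086) 0.1797544244950504
-0.4 -0.7215 1.2716
-0.36 -0.5613 1.1144
-0.33 -0.3572 0.9136
-0.3 0.533 0.1044
-0.27 0.5332 0.0979
-0.24 0.5333 0.0865
```

```bash
A='[0,0,-0.5,0,0,-0.96,1]'; python3 -m pendant '[[[0,0,-0.5,0,0,-0.96,1],[0,0,-0.5,0,0,-0.96,1],[0,0,-0.5,0,0,-0.96,1],[0,0,-0.5,0,0,-0.96,1],[0,0,-0.5,0,0,-0.96,1],[0,0,-0.5,0,0,-0.96,1],[0,0,-0.5,0,0,-0.96,1],[0,0,-0.5,0,0,-0.96,1]]]'
python3 -m pendant '[[[0,0,-0.5,0,0,-0.96,1],[0,0,-0.5,0,0,-0.96,1],[0,0,-0.5,0,0,-0.96,1],[0,0,-0.5,0,0,-0.96,1],[0,0,-0.5,0,0,-0.96,1],[0,0,-0.5,0,0,-0.96,1],[0,0,-0.5,0,0,-0.96,1],[0,0,-0.5,0,0,-0.96,1]]]'
```

```text
time_s: 0.9
tcp_pos: [0.2848, -0.6117, 0.3284]
eef_rot: [179.9, 0.0, -124.2]
contact_force: [0.1, 0.4, -0.4]
gripper_width: 0.0876
gripper_force: 0.0
time_s: 1.7
tcp_pos: [0.2849, -0.6117, 0.4084]
eef_rot: [180.0, 0.1, -93.4]
contact_force: [-0.5, 0.5, 0.0]
gripper_width: 0.0877
gripper_force: 0.0
```

```bash
python3 -m pendant '[[[-0.97,-0.23,0,0,0,0,1],[-0.97,-0.23,0,0,0,0,1],[-0.97,-0.23,0,0,0,0,1],[-0.97,-0.23,0,0,0,0,1],[-0.97,-0.23,0,0,0,0,1],[-0.97,-0.23,0,0,0,0,1],[-0.97,-0.23,0,0,0,0,1],[-0.97,-0.23,0,0,0,0,1]]]' >/dev/null
python3 -m pendant '[[[-0.97,-0.6,0,0,0,0,1],[-0.97,-0.6,0,0,0,0,1],[-0.97,-0.6,0,0,0,0,1],[-0.97,-0.6,0,0,0,0,1],[-0.97,-0.6,0,0,0,0,1],[-0.97,-0.6,0,0,0,0,1],[-0.97,-0.6,0,0,0,0,1],[-0.97,-0.6,0,0,0,0,1]]]'
python3 -c "
from h import *
c=cap('wrist');np.save('wA.npy',c,allow_pickle=True);cv2.imwrite('pics/wA.png',c['frame']);print(np.round(c['c2w'],3))"
```

```text
time_s: 3.3
tcp_pos: [0.4372, -0.3095, 0.4082]
eef_rot: [180.0, 0.0, -93.6]
contact_force: [1.2, 0.9, -0.6]
gripper_width: 0.0877
gripper_force: 0.0
[[-0.998 -0.06  -0.019  0.431]
 [ 0.063 -0.95  -0.306 -0.392]
 [-0.    -0.307  0.952  0.544]
 [ 0.     0.     0.     1.   ]]
```

View pics/wA.png

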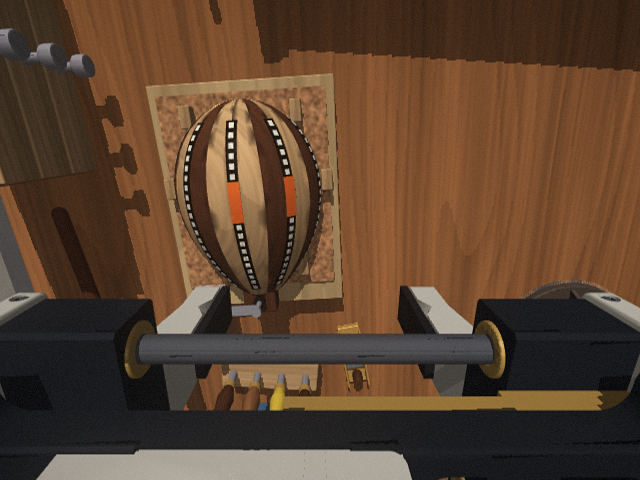

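The wrist view shows the crown fill at about (236,203) and the flank fill at (291,197), with the clamp near (255,308). I'll take a second view after the next shift.

```bash
python3 -m pendant '[[[-0.97,-0.13,0,0,0,0,1],[-0.97,-0.13,0,0,0,0,1],[-0.97,-0.13,0,0,0,0,1],[-0.97,-0.13,0,0,0,0,1],[-0.97,-0.13,0,0,0,0,1],[0,0,0,0,0,0,1],[0,0,0,0,0,0,1],[0,0,0,0,0,0,1]]]'
cat > fw.py <<'E'
from h import *
C=[np.load('wA.npy',allow_pickle=True).item()]
c=cap('wrist');np.save('wB.npy',c,allow_pickle=True);C.append(c);S=[]
for c in C:
    h=cv2.cvtColor(c["frame"],cv2.COLOR_BGR2HSV)
    m=(h[...,0]<14)&(h[...,1]>200)&(h[...,2]>150)&(np.mgrid[:480,:640][0]<290);P=pts(c)
    L=[b for b in blobs(m,100) if np.nanmedian(P[b[2]],0)[2]>.1]
    L=sorted(L,key=lambda b:b[0][0]);S.append(L)
    for b in L:
        q=np.argwhere(b[2])[:,::-1].astype(np.float32);v=P[b[2]]
        e=np.linalg.svd(v-np.nanmean(v,0),full_matrices=False)[2]
        print(b[0].round(1),b[1],np.nanmean(v,0).round(4),"long",e[0].round(3),"normal",e[2].round(3),np.ptp(v@e[0]).round(3),np.ptp(v@e[1]).round(3))
for i in range(2):print(tri(rays(C[0],S[0][i][0]),rays(C[1],S[1][i][0])))
E
python3 fw.py
```

```text
time_s: 4.15
tcp_pos: [0.4558, -0.2148, 0.4084]
eef_rot: [180.0, -0.0, -93.6]
contact_force: [-0.0, 0.3, 0.0]
gripper_width: 0.0879
gripper_force: 0.0Traceback (most recent call last):
  File "fw.py", line 11, in <module>
    e=np.linalg.svd(v-np.nanmean(v,0),full_matrices=False)[2]
      ~~~~~~~~~~~~~^^^^^^^^^^^^^^^^^^^^^^^^^^^^^^^^^^^^^^^
    u, s, vh = gufunc(a, signature=signature)
               ~~~~~~^^^^^^^^^^^^^^^^^^^^^^^^
    raise LinAlgError("SVD did not converge")
numpy.linalg.LinAlgError: SVD did not converge
```

```bash
sed -i 's/v=P\[b\[2\]\]$/v=P[b[2]];v=v[~np.isnan(v[:,0])]/' fw.py; python3 fw.py
```

```text
[234.9 202. ] [227 182  17  41 463] [ 0.5304 -0.3217  0.1473] long [-0.007  1.     0.01 ] normal [-0.016 -0.01   1.   ] 0.05 0.014
[289.8 195.4] [284 176  12  40 351] [ 0.4661 -0.322   0.1253] long [-0.002 -1.    -0.017] normal [ 0.622  0.012 -0.783] 0.048 0.015
[184.2 260.3] [172 249  30  23 205] [ 0.6217 -0.1589  0.1495] long [ 0.208  0.158 -0.965] normal [-0.502  0.864  0.033] 0.189 0.074
[240.1 117.2] [232  93  18  49 578] [ 0.5304 -0.3213  0.1473] long [ 0.003 -1.    -0.013] normal [ 0.015 -0.013  1.   ] 0.05 0.014
[298.9 114.1] [292  93  13  44 428] [ 0.4661 -0.3218  0.1253] long [-0.007  1.     0.009] normal [ 0.631  0.011 -0.776] 0.048 0.015
(array([ 0.33355139, -0.42689649,  0.85449345]), np.float64(0.05621280153568523))
(array([ 0.48201732, -0.32873599,  0.2518254 ]), np.float64(0.059864311235903266))
```

```bash
python3 -m pendant '[[[-1,-0.1,0,0,0,0,1],[-1,-0.1,0,0,0,0,1],[-1,-0.1,0,0,0,0,1],[-1,-0.1,0,0,0,0,1],[-1,-0.1,0,0,0,0,1],[-1,-0.1,0,0,0,0,1],[-1,-0.1,0,0,0,0,1],[-1,-0.1,0,0,0,0,1]]]' >/dev/null
python3 -m pendant '[[[-1,-0.1,0,0,0,0,1],[-1,-0.1,0,0,0,0,1],[-1,-0.1,0,0,0,0,1],[-1,-0.1,0,0,0,0,1],[-1,-0.1,0,0,0,0,1],[-1,-0.1,0,0,0,0,1],[-1,-0.1,0,0,0,0,1],[-1,-0.1,0,0,0,0,1]]]' >/dev/null
python3 -m pendant '[[[-1,-0.1,0,0,0,0,1],[-1,-0.1,0,0,0,0,1],[-1,-0.1,0,0,0,0,1],[-1,-0.1,0,0,0,0,1],[-1,-0.1,0,0,0,0,1],[-1,-0.1,0,0,0,0,1],[-1,-0.1,0,0,0,0,1],[-1,-0.1,0,0,0,0,1]]]' >/dev/null
python3 -m pendant '[[[-1,-0.1,0,0,0,0,1],[-1,-0.1,0,0,0,0,1],[-1,-0.1,0,0,0,0,1],[-1,-0.1,0,0,0,0,1],[-1,-0.1,0,0,0,0,1],[-1,-0.1,0,0,0,0,1],[0,0,0,0,0,0,1],[0,0,0,0,0,0,1]]]'
python3 - <<'E'
from h import *
A,B=[np.load(f'w{k}.npy',allow_pickle=True).item() for k in 'AB']
for a,b in(((234.9,202),(240.1,117.2)),((289.8,195.4),(298.9,114.1))):print(tri(rays(A,a),rays(B,b)))
c=cap('wrist');cv2.imwrite('pics/wC.png',c['frame']);np.save('wC.npy',c,allow_pickle=True)
h=cv2.cvtColor(c["frame"],cv2.COLOR_BGR2HSV);P=pts(c);z=P[...,2]
b=(h[...,0]>95)&(h[...,0]<130)&(h[...,1]>120)&(z>.12)
for t in blobs(b,30):
    q=P[t[2]];print(t[0].round(1),np.nanmean(q,0).round(4),cv2.minAreaRect(q[~np.isnan(q[:,0])][:,:2].astype(np.float32)))
E
```

```text
time_s: 7.45
tcp_pos: [0.5534, 0.3815, 0.4079]
eef_rot: [180.0, -0.1, -93.6]
contact_force: [-0.3, -0.2, 0.1]
gripper_width: 0.0878
gripper_force: 0.0
(array([ 0.53085378, -0.3216424 ,  0.1453766 ]), np.float64(3.4060689144138106e-05))
(array([ 0.46617718, -0.32192105,  0.12449576]), np.float64(0.00013832698218275576))
[410.9  80.2] [0.4387 0.2485 0.1413] ((0.4386148750782013, 0.24828627705574036), (0.026929786428809166, 0.021584048867225647), 0.7403314113616943)
[303.7 145. ] [0.5596 0.3085 0.1553] ((0.5599210262298584, 0.30916255712509155), (0.026733186095952988, 0.02109336480498314), 86.46796417236328)
[230.  247.4] [0.6619 0.427  0.1413] ((0.6623174548149109, 0.4273878335952759), (0.021871346980333328, 0.027486108243465424), 7.823307991027832)
```

View pics/wC.png

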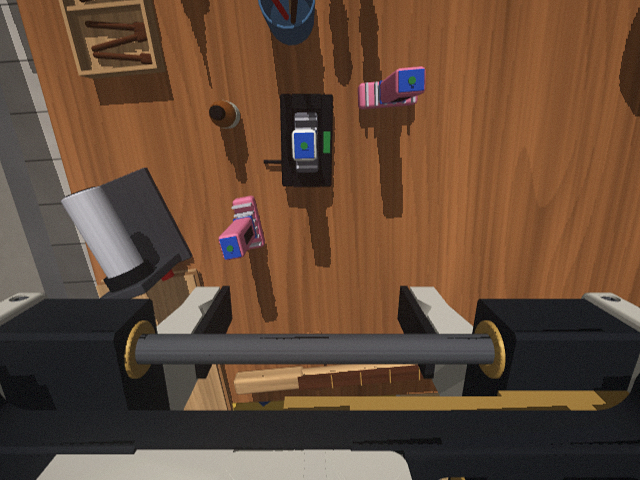

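The wrist view confirms the lamp at (304,145), with the pink ones at (410,80) and (230,247). The lamp top measures (0.560, 0.309, 0.155) with a yaw of -3.5°, which matches the tool.

```bash
python3 -m pendant '[[[0.45,-0.07,0.5,0,0,0,1],[0.45,-0.07,0.5,0,0,0,1],[0.45,-0.07,0.5,0,0,0,1],[0.45,-0.07,0.5,0,0,0,1],[0.45,-0.07,0.5,0,0,0,1],[0.45,-0.07,0.5,0,0,0,1],[0.45,-0.07,0.5,0,0,0,1],[0.45,-0.07,0.5,0,0,0,1]]]' 
python3 -m pendant '[[[0,0,0.9,0,0,0,1],[0,0,0.9,0,0,0,1],[0,0,0.9,0,0,0,1],[0,0,0.9,0,0,0,1],[0,0,0.9,0,0,0,1],[0,0,0.9,0,0,0,1],[0,0,0.6,0,0,0,1],[0,0,0,0,0,0,1]]]'
```

```text
time_s: 8.3
tcp_pos: [0.5601, 0.3073, 0.3278]
eef_rot: [-180.0, 0.0, -93.6]
contact_force: [0.7, 1.2, 0.6]
gripper_width: 0.0878
gripper_force: 0.0
time_s: 9.1
tcp_pos: [0.5593, 0.3072, 0.2064]
eef_rot: [179.9, -0.1, -93.6]
contact_force: [0.3, 0.2, -0.3]
gripper_width: 0.0877
gripper_force: 0.0
```

```bash
python3 -m pendant '[[[-0.1,0,0.65,0,0,0,1],[0,0,0.65,0,0,0,1],[0,0,0.65,0,0,0,1],[0,0,0.65,0,0,0,1],[0,0,0.65,0,0,0,1],[0,0,0.6,0,0,0,1],[0,0,0,0,0,0,1],[0,0,0,0,0,0,1]]]' 
python3 -m pendant '[[[0,0,0,0,0,0,-1],[0,0,0,0,0,0,-1],[0,0,0,0,0,0,-1],[0,0,0,0,0,0,-1],[0,0,0,0,0,0,-1],[0,0,0,0,0,0,-1],[0,0,0,0,0,0,-1],[0,0,0,0,0,0,-1]]]' 50
```

```text
time_s: 9.9
tcp_pos: [0.5603, 0.31, 0.1314]
eef_rot: [180.0, -0.0, -93.6]
contact_force: [0.4, -0.0, 0.5]
gripper_width: 0.0881
gripper_force: 0.0
time_s: 10.7
tcp_pos: [0.5602, 0.3101, 0.1316]
eef_rot: [-180.0, 0.0, -93.6]
contact_force: [1.4, -0.4, 0.7]
gripper_width: 0.0286
gripper_force: 0.3
```

```bash
python3 -m pendant '[[[0,0,0,0,0,0,-1],[0,0,0,0,0,0,-1],[0,0,0,0,0,0,-1],[0,0,-0.2,0,0,0,-1],[0,0,-0.3,0,0,0,-1],[0,0,-0.4,0,0,0,-1],[0,0,-0.5,0,0,0,-1],[0,0,-0.5,0,0,0,-1]]]' 50
python3 -m pendant '[[[0,0,-0.9,0,0,0,-1],[0,0,-0.9,0,0,0,-1],[0,0,-0.9,0,0,0,-1],[0,0,-0.9,0,0,0,-1],[0,0,-0.9,0,0,0,-1],[0,0,-0.9,0,0,0,-1],[0,0,-0.9,0,0,0,-1],[0,0,-0.9,0,0,0,-1]]]'
python3 -m pendant '[[[0,0,-0.9,0,0,0,-1],[0,0,-0.9,0,0,0,-1],[0,0,-0.9,0,0,0,-1],[0,0,-0.6,0,0,0,-1],[0,0,0,0,0,0,-1],[0,0,0,0,0,0,-1],[0,0,0,0,0,0,-1],[0,0,0,0,0,0,-1]]]'
python3 - <<'E'
from h import *
s=r.get_state();C={n:cap(n) for n in("top","side")}
Q={}
for n,c in C.items():
    cv2.imwrite(f"pics/{n}L.png",c["frame"][100:400,100:500]);np.save(f'{n}L.npy',c,allow_pickle=True)
    P=pts(c);z=P[...,2];m=(abs(P[...,0]-.56)<.08)&(abs(P[...,1]-.31)<.08)&(z>.2)
    for zz in np.arange(.24,.32,.01):
        q=P[m&(abs(z-zz)<.005)]
        if len(q)>3:print(n,zz.round(2),len(q),q.min(0).round(3),q.max(0).round(3))
E
```

```text
time_s: 11.5
tcp_pos: [0.5603, 0.3101, 0.1707]
eef_rot: [-180.0, 0.0, -93.6]
contact_force: [0.0, 0.7, -2.3]
gripper_width: 0.0279
gripper_force: 49.7
time_s: 12.3
tcp_pos: [0.56, 0.3099, 0.3153]
eef_rot: [-180.0, 0.0, -93.6]
contact_force: [0.1, 0.5, -2.7]
gripper_width: 0.0279
gripper_force: 49.7
time_s: 13.1
tcp_pos: [0.5599, 0.3099, 0.3785]
eef_rot: [179.9, -0.1, -93.6]
contact_force: [0.3, -0.1, -3.1]
gripper_width: 0.028
gripper_force: 49.7
top 0.27 21 [0.542 0.264 0.267] [0.571 0.289 0.275]
top 0.28 56 [0.544 0.265 0.276] [0.575 0.306 0.285]
top 0.29 90 [0.543 0.265 0.285] [0.575 0.3   0.295]
top 0.3 48 [0.545 0.272 0.295] [0.574 0.302 0.305]
top 0.31 18 [0.547 0.288 0.306] [0.573 0.294 0.315]
top 0.32 13 [0.547 0.29  0.315] [0.572 0.295 0.324]
side 0.26 32 [0.543 0.274 0.261] [0.574 0.352 0.265]
side 0.27 153 [0.54  0.274 0.265] [0.578 0.353 0.275]
side 0.28 269 [0.541 0.27  0.275] [0.578 0.353 0.285]
side 0.29 216 [0.543 0.276 0.285] [0.578 0.345 0.295]
side 0.3 94 [0.544 0.276 0.295] [0.575 0.344 0.305]
side 0.31 102 [0.545 0.293 0.305] [0.576 0.328 0.315]
side 0.32 83 [0.544 0.294 0.315] [0.574 0.328 0.325]
```

View pics/sideL.png

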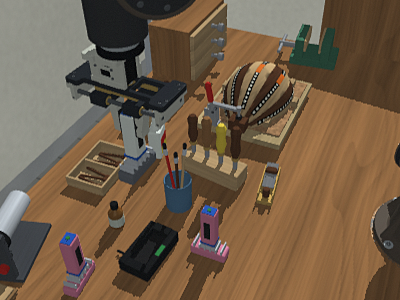

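The lamp is firmly gripped with its window at z ≈ 0.261, so it sits 117.5 mm ahead of the TCP, and the side view shows the dock empty. Next I carry it over the rack to the bowl's front.

```bash
python3 -m pendant '[[[0,0,0,0,0,-0.45,-1],[0,0,0,0,0,-0.45,-1],[0.4,0.1,0,0,0,0,-1],[0.7,0.2,0,0,0,0,-1],[1,0.22,0,0,0,0,-1],[1,0.22,0,0,0,0,-1],[1,0.22,0,0,0,0,-1],[1,0.22,0,0,0,0,-1]]]'
python3 -m pendant '[[[1,0.22,0,0,0,0,-1],[1,0.22,0,0,0,0,-1],[1,0.22,0,0,0,0,-1],[1,0.22,0,0,0,0,-1],[1,0.22,0,0,0,0,-1],[1,0.22,0,0,0,0,-1],[1,0.22,0,0,0,0,-1],[1,0.22,0,0,0,0,-1]]]'
python3 -m pendant '[[[1,0.22,0,0,0,0,-1],[1,0.22,0,0,0,0,-1],[1,0.22,0,0,0,0,-1],[1,0.22,0,0,0,0,-1],[1,0.22,0,0,0,0,-1],[1,0.22,0,0,0,0,-1],[1,0.22,0,0,0,0,-1],[1,0.22,0,0,0,0,-1]]]'
python3 -m pendant '[[[1,0.22,0,0,0,0,-1],[1,0.22,0,0,0,0,-1],[1,0.22,0,0,0,0,-1],[1,0.22,0,0,0,0,-1],[1,0.22,0,0,0,0,-1],[1,0.22,0,0,0,0,-1],[0.7,0.2,0,0,0,0,-1],[0.4,0.1,0,0,0,0,-1]]]'
```

```text
time_s: 14.0
tcp_pos: [0.536, 0.2058, 0.38]
eef_rot: [-180.0, 0.0, -90.0]
contact_force: [0.4, -0.3, -2.0]
gripper_width: 0.0282
gripper_force: 49.7
time_s: 14.8
tcp_pos: [0.501, 0.0464, 0.3795]
eef_rot: [180.0, -0.0, -90.0]
contact_force: [0.4, 0.0, -2.8]
gripper_width: 0.0277
gripper_force: 49.7
time_s: 15.6
tcp_pos: [0.4655, -0.1134, 0.3796]
eef_rot: [-180.0, -0.0, -90.0]
contact_force: [1.2, -0.3, -2.0]
gripper_width: 0.0278
gripper_force: 49.7
time_s: 16.4
tcp_pos: [0.433, -0.2554, 0.3795]
eef_rot: [180.0, -0.0, -90.1]
contact_force: [-0.2, 1.1, -2.5]
gripper_width: 0.0278
gripper_force: 49.7
```

```bash
python3 -m pendant '[[[0.42,0,0,0.95,0,0,-1],[0.42,0,0,0.95,0,0,-1],[0.42,0,0,0.95,0,0,-1],[0.42,0,0,0.95,0,0,-1],[0.42,0,0,0.95,0,0,-1],[0.42,0,0,0.95,0,0,-1],[0.42,0,0,0.95,0,0,-1],[0.42,0,0,0.95,0,0,-1]]]'
python3 -m pendant '[[[0,0,0,0.95,0,0,-1],[0,0,0,0.95,0,0,-1],[0,0,0,0,0,0,-1],[0,0,0,0,0,0,-1],[0,0,0,0,0,0,-1],[0,0,0,0,0,0,-1],[0,0,0,0,0,0,-1],[0,0,0,0,0,0,-1]]]'
cat > goal.py <<'E'
from h import *
import sys
L=.1175
s=r.get_state();T=T_tool(s)
print(s["joints"].round(1),s["tcp_pos"].round(4),"tool z",T[:3,2].round(3))
w=T[:3,3]+L*T[:3,2]
n=np.array([-np.sin(np.radians(38)),0,np.cos(np.radians(38))])
for nm,f,nn in(("flank",np.array([.4665,-.322,.125]),n),("crown",np.array([.531,-.3215,.147]),np.array([0,0,1.]))):
    y=np.array([0,1.,0]);x=np.cross(y,nn);d=w-f
    print(nm,"lamp in fill frame mm",(np.array([d@x,d@y,d@nn])*1e3).round(1),"angle",np.degrees(np.arccos(-T[:3,2]@nn)).round(2))
    print("   shift to 15mm, tool axes, units of 20mm",(T[:3,:3].T@(f+.015*nn-w)/.02).round(2))
E
python3 goal.py
```

```text
time_s: 17.2
tcp_pos: [0.4332, -0.3214, 0.3796]
eef_rot: [-149.5, -0.0, -90.0]
contact_force: [0.0, 0.3, -2.0]
gripper_width: 0.0281
gripper_force: 49.7
time_s: 18.0
tcp_pos: [0.4342, -0.3209, 0.3794]
eef_rot: [-142.0, 0.0, -90.0]
contact_force: [0.0, -0.1, -2.6]
gripper_width: 0.0281
gripper_force: 49.7
[-28.9 -10.3 -17.4 -22.6 -50.8  38.3] [ 0.4342 -0.3209  0.3794] tool z [ 0.615  0.001 -0.788]
flank lamp in fill frame mm [131.1   1.1 102.9] angle 0.05
   shift to 15mm, tool axes, units of 20mm [0.06 6.55 4.4 ]
crown lamp in fill frame mm [-24.5   0.6 139.8] angle 37.97
   shift to 15mm, tool axes, units of 20mm [0.03 2.87 5.67]
```

```bash
python3 -m pendant '[[[0.01,0.82,0,0,0,0,-1],[0.01,0.82,0,0,0,0,-1],[0.01,0.82,0,0,0,0,-1],[0.01,0.82,0,0,0,0,-1],[0.01,0.82,0,0,0,0,-1],[0.01,0.82,0,0,0,0,-1],[0.01,0.82,0,0,0,0,-1],[0,0.81,0,0,0,0,-1]]]'
python3 -m pendant '[[[0,0,0.5,0,0,0,-1],[0,0,0.5,0,0,0,-1],[0,0,0.5,0,0,0,-1],[0,0,0.5,0,0,0,-1],[0,0,0.4,0,0,0,-1],[0,0,0,0,0,0,-1],[0,0,0,0,0,0,-1],[0,0,0,0,0,0,-1]]]'
python3 goal.py
python3 - <<'E'
from h import *
C=[cap(n) for n in("top","side","wrist")]
for c,n in zip(C,"TSW"):np.save(f"f{n}.npy",c,allow_pickle=True)
im=[cv2.resize(C[0]["frame"][150:320,350:520],(400,400)),cv2.resize(C[1]["frame"][110:260,280:430],(400,400))]
cv2.imwrite("pics/fl1.png",np.hstack(im))
E
```

```text
time_s: 18.8
tcp_pos: [0.3303, -0.3226, 0.2987]
eef_rot: [-142.0, -0.0, -90.0]
contact_force: [-0.3, -0.8, -3.4]
gripper_width: 0.0281
gripper_force: 49.7
time_s: 19.6
tcp_pos: [0.3603, -0.3227, 0.2614]
eef_rot: [-142.0, -0.0, -90.0]
contact_force: [0.0, -0.8, -2.6]
gripper_width: 0.0281
gripper_force: 49.7
[-39.4  -8.6 -27.7 -33.6 -45.   58.1] [ 0.3603 -0.3227  0.2614] tool z [ 0.616 -0.    -0.788]
flank lamp in fill frame mm [ 0.4 -0.7 55.4] angle 0.02
   shift to 15mm, tool axes, units of 20mm [-0.03  0.02  2.02]
crown lamp in fill frame mm [-98.3  -1.2  21.9] angle 38.02
   shift to 15mm, tool axes, units of 20mm [-0.06 -3.66  3.3 ]
```

View pics/fl1.png

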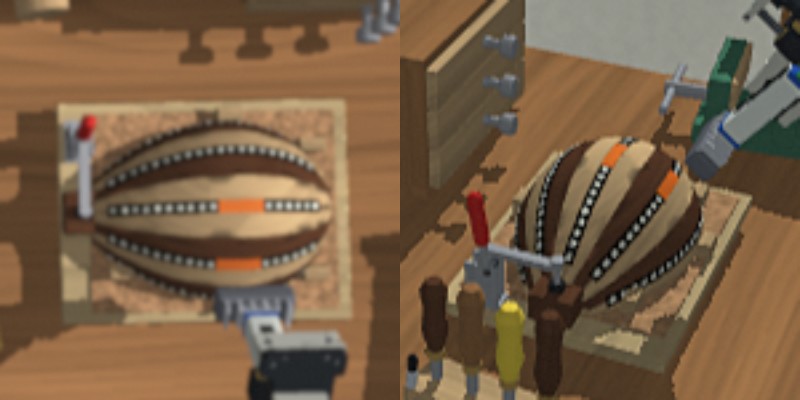

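The crops show the lamp head square to the flank fill and about 55 mm off. I'll check its along-axis centring from depth before closing in.

```bash
python3 - <<'E'
from h import *
s=r.get_state();T=T_tool(s)
for n in "TS":
    c=np.load(f"f{n}.npy",allow_pickle=True).item();P=pts(c)
    q=(P-T[:3,3])@T[:3,:3]   # tool coords
    for a,b in((.062,.08),(.08,.095),(.094,.112),(.112,.125)):
        m=(q[...,2]>a)&(q[...,2]<b)&(abs(q[...,1])<.03)&(abs(q[...,0])<.07);v=q[m]
        if len(v)>5:print(n,a,len(v),"x",np.percentile(v[:,0],[1,50,99]).round(4),"y",np.percentile(v[:,1],[1,50,99]).round(4),"zmax",v[:,2].max().round(4))
E
```

```text
T 0.062 82 x [-0.032  -0.0031  0.0328] y [-0.0196 -0.0137  0.011 ] zmax 0.08
T 0.08 208 x [-0.0366 -0.0063  0.04  ] y [-0.0207 -0.0111  0.012 ] zmax 0.095
T 0.094 244 x [-0.0404 -0.0034  0.0425] y [-0.0221 -0.0169  0.0126] zmax 0.1116
T 0.112 27 x [-0.0394  0.0016  0.0396] y [-0.0193 -0.0171  0.0034] zmax 0.1197
S 0.062 63 x [-0.0214 -0.0157  0.0158] y [-0.0143 -0.0036  0.0142] zmax 0.0793
S 0.08 114 x [-0.0368 -0.0208  0.03  ] y [-0.0163 -0.0032  0.0147] zmax 0.0948
S 0.094 124 x [-0.0447 -0.0376  0.0343] y [-0.0175 -0.0079  0.0159] zmax 0.1119
S 0.112 21 x [-0.043  -0.0411  0.0329] y [-0.0171 -0.0018  0.0132] zmax 0.1198
```

```bash
python3 -m pendant '[[[0,0,0.3,0,0,0,-1],[0,0,0.3,0,0,0,-1],[0,0,0.3,0,0,0,-1],[0,0,0.3,0,0,0,-1],[0,0,0.3,0,0,0,-1],[0,0,0.25,0,0,0,-1],[0,0,0.25,0,0,0,-1],[0,0,0,0,0,0,-1]]]'
python3 goal.py
```

```text
time_s: 20.55
tcp_pos: [0.385, -0.3223, 0.2288]
eef_rot: [-142.0, 0.0, -90.0]
contact_force: [-0.6, 0.0, -2.9]
gripper_width: 0.0278
gripper_force: 49.7
[-37.3  -5.  -28.7 -35.4 -40.1  59.5] [ 0.385  -0.3223  0.2288] tool z [ 0.615  0.001 -0.789]
flank lamp in fill frame mm [-0.4 -0.2 14.5] angle 0.07
   shift to 15mm, tool axes, units of 20mm [-0.01 -0.02 -0.03]
crown lamp in fill frame mm [-73.7  -0.7 -10.9] angle 37.95
   shift to 15mm, tool axes, units of 20mm [-0.04 -3.7   1.25]
```

```bash
python3 - <<'E'
from h import *
s=r.get_state();C=[cap(n) for n in("top","side")]
T=T_tool(s)
for c,n in zip(C,"TS"):
    P=pts(c);q=(P-T[:3,3])@T[:3,:3]
    m=(q[...,2]>.09)&(q[...,2]<.125)&(abs(q[...,1])<.03)&(abs(q[...,0])<.07);v=q[m]
    print(n,np.percentile(v,[1,99],axis=0).round(4))
cv2.imwrite("pics/fl2.png",np.hstack([cv2.resize(C[0]["frame"][200:300,400:500],(400,400)),cv2.resize(C[1]["frame"][130:230,330:430],(400,400))]))
E
```

```text
T [[-0.0403 -0.0224  0.0902]
 [ 0.0423  0.0125  0.1159]]
S [[-0.0454 -0.0175  0.0903]
 [ 0.0353  0.016   0.1174]]
```

View pics/fl2.png

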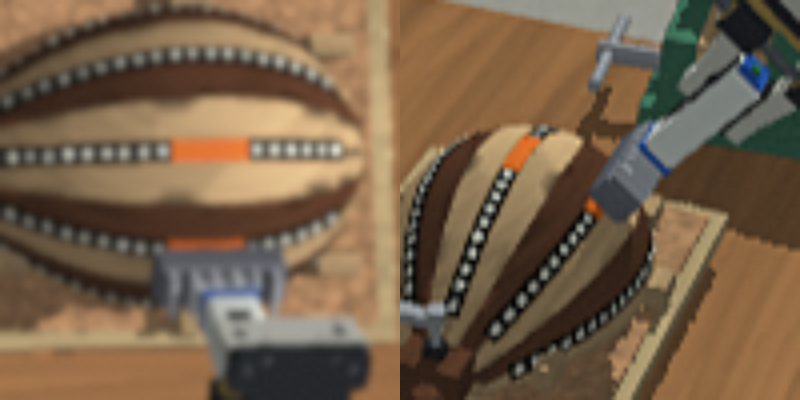

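The crops show the lamp centred on the flank fill with a visible gap; the column offset in the top view is parallax. Now I hold it there.

```bash
python3 -m pendant '[[[0,0,0,0,0,0,-1],[0,0,0,0,0,0,-1],[0,0,0,0,0,0,-1],[0,0,0,0,0,0,-1],[0,0,0,0,0,0,-1],[0,0,0,0,0,0,-1],[0,0,0,0,0,0,-1],[0,0,0,0,0,0,-1]]]' >/dev/null
python3 -m pendant '[[[0,0,0,0,0,0,-1],[0,0,0,0,0,0,-1],[0,0,0,0,0,0,-1],[0,0,0,0,0,0,-1],[0,0,0,0,0,0,-1],[0,0,0,0,0,0,-1],[0,0,0,0,0,0,-1],[0,0,0,0,0,0,-1]]]' >/dev/null
python3 -m pendant '[[[0,0,0,0,0,0,-1],[0,0,0,0,0,0,-1],[0,0,0,0,0,0,-1],[0,0,0,0,0,0,-1],[0,0,0,0,0,0,-1],[0,0,0,0,0,0,-1],[0,0,0,0,0,0,-1],[0,0,0,0,0,0,-1]]]' >/dev/null
python3 -m pendant '[[[0,0,0,0,0,0,-1],[0,0,0,0,0,0,-1],[0,0,0,0,0,0,-1],[0,0,0,0,0,0,-1],[0,0,0,0,0,0,-1],[0,0,0,0,0,0,-1],[0,0,0,0,0,0,-1],[0,0,0,0,0,0,-1]]]'
python3 goal.py
python3 -m pendant '[[[0,0,-0.6,0,0,0,-1],[0,0,-0.8,0,0,0,-1],[0,0,-0.8,0,0,0,-1],[0,0,-0.8,0,0,0,-1],[0,0,-0.8,0,0,0,-1],[0,0,-0.8,0,0,0,-1],[0,0,-0.8,0,0,0,-1],[0,0,-0.6,0,0,0,-1]]]'
```

```text
time_s: 23.85
tcp_pos: [0.3848, -0.3226, 0.2296]
eef_rot: [-142.0, -0.0, -90.0]
contact_force: [0.4, -0.4, -2.4]
gripper_width: 0.0279
gripper_force: 49.7
[-37.3  -5.  -28.7 -35.4 -40.1  59.5] [ 0.3848 -0.3226  0.2296] tool z [ 0.616  0.    -0.788]
flank lamp in fill frame mm [ 0.  -0.6 15.2] angle 0.0
   shift to 15mm, tool axes, units of 20mm [-0.03  0.    0.01]
crown lamp in fill frame mm [-73.8  -1.1 -10. ] angle 38.0
   shift to 15mm, tool axes, units of 20mm [-0.05 -3.68  1.29]
time_s: 24.65
tcp_pos: [0.31, -0.3226, 0.3258]
eef_rot: [-142.0, -0.1, -90.0]
contact_force: [-0.0, -1.8, -2.8]
gripper_width: 0.0277
gripper_force: 49.7
```

```bash
python3 -m pendant '[[[0,-0.6,0,0,0,0,-1],[0,-0.9,0,0,0,0,-1],[0,-0.9,0,0,0,0,-1],[0,-0.9,0,0,0,0,-1],[0,-0.9,0,0,0,0,-1],[0,-0.9,0,0,0,0,-1],[0,-0.8,0,0,0,0,-1],[0,-0.6,0,0,0,0,-1]]]'
python3 -m pendant '[[[0,0,0,-0.95,0,0,-1],[0,0,0,-0.95,0,0,-1],[0,0,0,-0.95,0,0,-1],[0,0,0,-0.95,0,0,-1],[0,0,0,-0.95,0,0,-1],[0,0,0,-0.95,0,0,-1],[0,0,0,-0.95,0,0,-1],[0,0,0,-0.95,0,0,-1]]]'
python3 -m pendant '[[[0,0,0,-0.95,0,0,-1],[0,0,0,-0.95,0,0,-1],[0,0,0,0,0,0,-1],[0,0,0,0,0,0,-1],[0,0,0,0,0,0,-1],[0,0,0,0,0,0,-1],[0,0,0,0,0,0,-1],[0,0,0,0,0,0,-1]]]'
python3 goal.py
```

```text
time_s: 25.45
tcp_pos: [0.4138, -0.3225, 0.4051]
eef_rot: [-142.0, -0.0, -90.0]
contact_force: [-0.7, 0.7, -2.6]
gripper_width: 0.0281
gripper_force: 49.7
time_s: 26.25
tcp_pos: [0.4133, -0.3226, 0.4046]
eef_rot: [-172.5, -0.0, -90.0]
contact_force: [-0.1, -1.3, -3.3]
gripper_width: 0.0276
gripper_force: 49.7
time_s: 27.05
tcp_pos: [0.4131, -0.3226, 0.4045]
eef_rot: [-179.9, -0.0, -90.0]
contact_force: [-0.1, 0.2, -2.5]
gripper_width: 0.0279
gripper_force: 49.7
[-16.5   2.4  -2.4  -0.  -85.1  16.5] [ 0.4131 -0.3226  0.4045] tool z [ 0.001 -0.    -1.   ]
flank lamp in fill frame mm [ 57.8  -0.6 160.5] angle 37.94
   shift to 15mm, tool axes, units of 20mm [-0.03 -2.2   7.51]
crown lamp in fill frame mm [-117.8   -1.1  140. ] angle 0.06
   shift to 15mm, tool axes, units of 20mm [-0.06 -5.88  6.26]
```

```bash
python3 -m pendant '[[[-0.05,-0.5,0,0,0,0,-1],[0,-0.8,0,0,0,0,-1],[0,-0.8,0,0,0,0,-1],[0,-0.8,0,0,0,0,-1],[0,-0.8,0,0,0,0,-1],[0,-0.8,0,0,0,0,-1],[0,-0.8,0,0,0,0,-1],[0,-0.58,0,0,0,0,-1]]]' >/dev/null
python3 -m pendant '[[[0,0,0.5,0,0,0,-1],[0,0,0.7,0,0,0,-1],[0,0,0.7,0,0,0,-1],[0,0,0.7,0,0,0,-1],[0,0,0.7,0,0,0,-1],[0,0,0.6,0,0,0,-1],[0,0,0.5,0,0,0,-1],[0,0,0,0,0,0,-1]]]'
python3 goal.py
python3 - <<'E'
from h import *
s=r.get_state();T=T_tool(s)
for n in("top","side"):
    c=cap(n);P=pts(c);q=(P-T[:3,3])@T[:3,:3]
    m=(q[...,2]>.09)&(q[...,2]<.125)&(abs(q[...,1])<.03)&(abs(q[...,0])<.07);v=q[m]
    print(n,len(v),np.percentile(v,[1,99],axis=0).round(4))
E
```

```text
time_s: 28.65
tcp_pos: [0.5304, -0.3212, 0.3144]
eef_rot: [179.9, 0.1, -90.0]
contact_force: [0.4, 0.1, -2.3]
gripper_width: 0.0278
gripper_force: 49.7
[-13.2  13.6  -0.6  -0.  -76.   13.2] [ 0.5304 -0.3212  0.3144] tool z [-0.002  0.001 -1.   ]
flank lamp in fill frame mm [94.3  0.9 17.5] angle 38.14
   shift to 15mm, tool axes, units of 20mm [0.05 3.63 3.01]
crown lamp in fill frame mm [-0.9  0.4 49.9] angle 0.15
   shift to 15mm, tool axes, units of 20mm [ 0.02 -0.05  1.74]
top 95 [[-0.0405 -0.0095  0.0906]
 [-0.0087  0.0158  0.1113]]
side 178 [[-0.045  -0.0163  0.0903]
 [ 0.0351  0.0167  0.1181]]
```

```bash
python3 -m pendant '[[[0,0,0.3,0,0,0,-1],[0,0,0.3,0,0,0,-1],[0,0,0.3,0,0,0,-1],[0,0,0.3,0,0,0,-1],[0,0,0.3,0,0,0,-1],[0,0,0.24,0,0,0,-1],[0,0,0,0,0,0,-1],[0,0,0,0,0,0,-1]]]' >/dev/null
python3 -m pendant '[[[0,0,0,0,0,0,-1],[0,0,0,0,0,0,-1],[0,0,0,0,0,0,-1],[0,0,0,0,0,0,-1],[0,0,0,0,0,0,-1],[0,0,0,0,0,0,-1],[0,0,0,0,0,0,-1],[0,0,0,0,0,0,-1]]]'
python3 goal.py
python3 - <<'E'
from h import *
C=[cap(n) for n in("top","side")]
cv2.imwrite("pics/cr.png",np.hstack([cv2.resize(C[0]["frame"][190:290,380:480],(400,400)),cv2.resize(C[1]["frame"][110:210,310:410],(400,400))]))
E
```

```text
time_s: 30.35
tcp_pos: [0.531, -0.3216, 0.2813]
eef_rot: [180.0, 0.0, -90.0]
contact_force: [0.2, -0.3, -2.9]
gripper_width: 0.028
gripper_force: 49.7
[-13.2  14.4  -3.7   0.  -71.9  13.2] [ 0.531  -0.3216  0.2813] tool z [-0.  0. -1.]
flank lamp in fill frame mm [74.7  0.4 -9.1] angle 38.0
   shift to 15mm, tool axes, units of 20mm [0.02 3.69 1.35]
crown lamp in fill frame mm [-0.  -0.1 16.8] angle 0.0
   shift to 15mm, tool axes, units of 20mm [-0.   -0.    0.09]
```

View pics/cr.png

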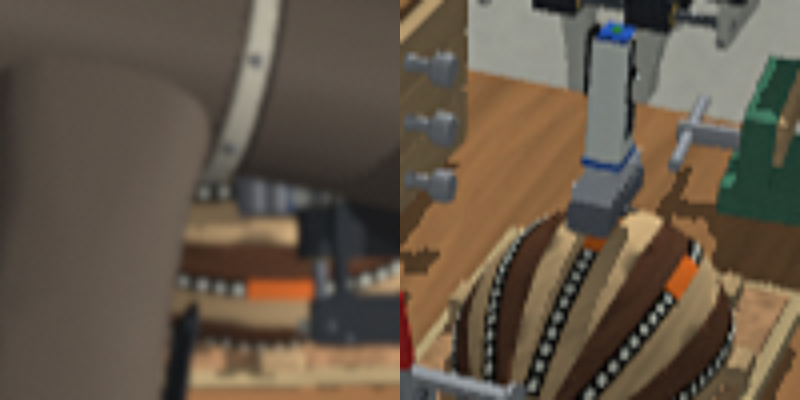

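The side crop shows the lamp level over the crown fill with a small gap and the fill's near end showing at (595,243). The wrist reading gives it as centred and about 16 mm up, so I'm handing in.

```bash
python3 -c "
from plant import r
print(r.close_job())"
```

```text
the job is handed in; nothing more can be done
None
```

I held the lamp square on the flank fill for over 3 s, about 15 mm off. I then handed the job in with it level, centred and still gripped about 16 mm above the crown fill, at about 30 s of the 64 s; no contact with the bowl or bystanders showed in the readings or pictures, and the hand-in returned no verdict.

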